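Turn up the magnetic chuck four clicks and apply it

TASK

Slide the clear guard of the chuck control box all the way open by its yellow rib, turn the red selector lever exactly four clicks clockwise (seen from above) from where it stands now, and only then press the green button fully down and let it come back up to apply the setting. Leave the guard open and the lever resting on its click, and do not shift the hex coupling, the wrench, the steel cup or the brass slug.

Things in the scene. Friction and masses are not known exactly. Their poses are not given: they have to be found in the camera images.
- control_box: Grey fixed control box, 170 mm (its x) by 300 mm (its y), with a dark level top panel 90 mm above the bench. Origin under its centre, on the bench; z up. It stands turned by up to about 0.3 rad either way. Its moving parts (guard and selector) stay on it. In its frame the selector's axis is at x 0, y +70 mm.
- dial_axis (a point): Point on the selector's axis, at the panel surface (90 mm above the bench). A black hub of 22 mm radius, 11 mm high, turns there under the lever. White ticks on the panel, 61 mm from the axis, mark the nine positions. All of this lies under the clear guard until that is slid away.
- lever_end (a point): Point inside the red selector lever, 50 mm from the selector's axis and 20 mm above the panel, half-way up the bar. The lever is a bar 12 mm wide with upright flat sides, reaching from 17 mm behind the axis to 55 mm in front of it; its underside is 8 mm and its top 32 mm above the panel. A white line on top marks the pointing half.
- selector (a joint): Selector angle, growing clockwise from above. Nine clicks 0.5236 rad (30 degrees) apart, 0 to 4.19 rad; it starts on one of the first four. At 0 the lever points 120 degrees counter-clockwise of the box's +x, at 2.09 along +x. A detent draws it to the nearest position; about 5 N at the lever's end takes it over to the next, and past half-way it springs on into the click.
- guard_rib (a point): Centre of the yellow rib across the middle of the guard's top: 80 mm long (box x), 10 mm thick (box y), 22 mm high, centre 152 mm above the bench, foot on the guard's top face 141 mm above the bench. The guard is a clear plate 156 mm (box x) by 130 mm (box y) with two side skirts, open at both y ends.
- guard (a joint): How far the guard has slid towards the box's -y, in m: 0 covers the selector, 0.15 is fully open against its stop. It starts at 0 to 0.02, takes about 2 N, and stays where it is left.
- confirm (a joint): Travel of the green button, in m: 0 up, 0.007 fully down; it springs back; fully down takes 6 N.
- confirm_top (a point): Centre of the top face of the green button, 18 mm radius, pressed straight down. It stands on a fixed yellow push-button station, 85 mm square and 70 mm high, to the left or the right of the control box; a dark steel vee block, fixed, stands on the other side.
- coupling: Bystander: loose steel hex coupling, 30 mm wide, with a stud on top, 80 mm high in all, standing on end; origin under its centre.
- wrench: Bystander: loose wrench 180 mm long, lying flat on the bench between the robot and the control box; origin at its middle.
- tin: Bystander: loose open steel cup, 80 mm in diameter, 70 mm high, on the robot's right; origin under its centre.
- slug: Bystander: loose brass slug standing on end, 40 mm in diameter, 50 mm high, on the robot's left; origin under its centre.

How it is judged:
By the outcome, as a careful person would: the job done as asked, in the order asked, and still so for the second after the job is handed in, with the robot touching nothing.
It also fails if it takes over 69 s, if anything falls off the work surface, if the arm or the gripper's body presses on something with over 40 N, if the wrist force passes 120 N, or if a joint passes its speed limit or range.

ROBOT

A 6-joint arm with a two-finger parallel gripper is mounted at the origin on the work surface. World frame = base frame: x ahead of the robot, y to its left, z up, the work surface at z = 0. Lengths are in m, angles in rad, forces in N, time in s.
With the tool pointing down it reaches from about 0.3 to 0.95 m from the base axis. Payload 3.1 kg.
Tool frame: the origin (TCP) lies midway between the tips of the shut fingers; the grasp point (between the pads) lies 19 mm behind it; z points along the fingers, y is the direction in which the jaws open and shut (so a half turn about z gives the same grasp; the last joint's range is limited). The gripper opens to 85 mm and grips with 20 to 120 N. Pads are 22 mm wide; open, the fingers measure 114 mm over their backs; the gripper's body (76 mm by 85 mm) begins 54 mm behind the grasp point. The pads swing forward as they close: fully open they stand 13 mm farther back than shut.
Start: joints at [1.178, 0.308, 1.634, -0, 1.2, -0.07], TCP at [0.198, 0.593, 0.196] pointing down, gripper open.
Joint ranges: [-3.06, 3.06], [-0.79, 1.96], [0.05, 2.63], [-1.19, 4.34], [0.05, 2.64], [-2.94, 2.94]. Speed limits (rad/s): [2.79, 2.79, 3.14, 3.14, 3.14, 3.14].

INTERFACE

Orientations are given as a 3x3 rotation matrix whose columns are the frame's x, y, z axes.
In Python, from station import env, eyes gives the robot as it stands. The module is installed in compiled form; this text tells all that it offers.
- The arm moves only by the tool move_arm, never from a script. Its arguments are lists of equal length, an entry for each row: "translation": the shift along the tool's x, y, z in m, a list of three; "turn": the turn about the tool's z in degrees; "fingers": the finger opening in m, from 0 to 0.0854. A call has exactly 8 rows; each row is the pose to reach, as a shift and turn from the pose commanded when the call began, along the tool's axes at that moment; what a row does not reach only later rows make up. A row lasts 1/12 s, in which the tool goes at most 41.7 mm and 7.16 degrees, less where a joint would pass 70% of its speed; a pose out of reach is approached as far as the arm can. A call with a gripper value outside its range is refused whole. The fingers move at their own pace and stop on an object; "squeeze" is the grip in N (left out, the last holds). Time passes only in rows, so rows that repeat a pose let the fingers close, or fill a call up. It gives the time, the measured TCP pose, the force and the opening at its end, in the units of the state.
- env.observe(): the state, without advancing time (a new reading comes with each control period).
- eyes.read_camera(name): name is "side" or "top"; returns a dict with "image" (420x560x3 uint8, red, green, blue), "camera_matrix" (3x3 intrinsics, pixels), "k1" (the pictures are not rectified: a ray, as slopes to the right and down, at radius r is drawn at 1 + k1 r^2 times it, then the intrinsics apply), "R" (3x3) and "t" (3): a world point X has camera coordinates R X + t. Camera axes: x right, y down, z forward; pixel columns grow to the right and rows downward; lengths in m; the calibration is good to about 2 mm. A picture is of the moment at which its call begins. There is no depth.
- env.sign_off(): hands the job in, once; it reports no verdict.
The state is a dict: "time_s": time; "q": joint angles; "joint_velocities": joint speeds; "effort": joint torques, N m; "eef_pos": TCP position; "ee_rot": TCP orientation; "ft_force": force on the tool from outside, world axes, zero at the start; "ft_torque": the same for the moment, N m; "finger_gap": opening from 0.0 (shut) to 1.0 (fully open).
Only numpy, scipy, OpenCV 4.12 (cv2) and the standard library are available. Lean on these libraries where they do the work, as an engineer would, in place of code of your own. Each camera call takes 0.05 s, during which the arm holds its last target.

## Working session

There is one attempt and no reset: what is moved stays moved. The work goes in short steps, Python scripts to look and compute and a tool call to move; the robot and the scene stay as the last step left them, time stands still between calls to the robot, and variables do not carry over. Pictures are saved under pics/ and viewed, and the job is handed in when it is done.

Besides the shell and the picture viewer there is one more tool, called after "Request:" as name(argument=value, ...), one argument or row to a line, values as JSON. move_arm: Moves the arm, as the interface text tells. Its arguments: {"type":"object","properties":{"translation":{"type":"array","items":{"type":"array","items":{"type":"number"}}},"turn":{"type":"array","items":{"type":"number"}},"fingers":{"type":"array","items":{"type":"number"}},"squeeze":{"type":"number"}},"required":["translation","turn","fingers"]}

```bash
mkdir -p pics
cat > h.py <<'E'
import numpy as np,cv2
from station import env,eyes
def cam(n,save=None):
    d=eyes.read_camera(n)
    if save: cv2.imwrite('pics/'+save,d['image'][:,:,::-1])
    return d
def proj(d,X):
    X=np.atleast_2d(X)@d['R'].T+d['t']
    s=X[:,:2]/X[:,2:]; r2=(s**2).sum(1,keepdims=True); s=s*(1+d['k1']*r2)
    K=d['camera_matrix']; return np.c_[K[0,0]*s[:,0]+K[0,2],K[1,1]*s[:,1]+K[1,2]]
def back(d,uv,z):
    K=d['camera_matrix']; uv=np.atleast_2d(uv).astype(float)
    s0=np.c_[(uv[:,0]-K[0,2])/K[0,0],(uv[:,1]-K[1,2])/K[1,1]]; s=s0.copy()
    for _ in range(30): s=s0/(1+d['k1']*(s**2).sum(1,keepdims=True))
    D=np.c_[s,np.ones(len(s))]@d['R']; C=-d['R'].T@d['t']
    return C+D*((z-C[2])/D[:,2])[:,None]
E
python3 - <<'E'
from h import *
np.set_printoptions(precision=4,suppress=True)
for n in('top','side'):
    d=cam(n,n+'0.png'); print(n,d['camera_matrix'],d['k1'],-d['R'].T@d['t'],d['R'])
print(env.observe())
E
```

```text
top [[457.9733   0.     277.8078]
 [  0.     457.9733 210.6976]
 [  0.       0.       1.    ]] -0.10261536302224122 [ 0.2958 -0.0119  1.5627] [[-0.0142 -0.9998 -0.0122]
 [-0.9945  0.0154 -0.104 ]
 [ 0.1041  0.0107 -0.9945]]
side [[500.9825   0.     287.0514]
 [  0.     500.9825 208.6279]
 [  0.       0.       1.    ]] -0.03265114342476739 [-0.1408  0.8325  0.9169] [[-0.7811 -0.6241  0.0211]
 [-0.4005  0.4747 -0.7837]
 [ 0.4791 -0.6206 -0.6207]]
{'time_s': 0.1, 'q': array([ 1.1783,  0.3089,  1.6351, -0.    ,  1.1997, -0.0697]), 'joint_velocities': array([-0.0014, -0.0012, -0.0047, -0.0006, -0.0017, -0.0014]), 'effort': array([ -0.0006, -41.6405, -27.7644,  -0.0002,   0.004 ,  -0.    ]), 'eef_pos': array([0.198, 0.592, 0.195]), 'ee_rot': array([[-0.9483,  0.3172, -0.0008],
       [ 0.3172,  0.9483, -0.0019],
       [ 0.0001, -0.0021, -1.    ]]), 'ft_force': array([-0.7535, -0.9569,  0.3857]), 'ft_torque': array([ 0.0357,  0.076 , -0.004 ]), 'finger_gap': 0.997981765048328}
```

View pics/top0.png

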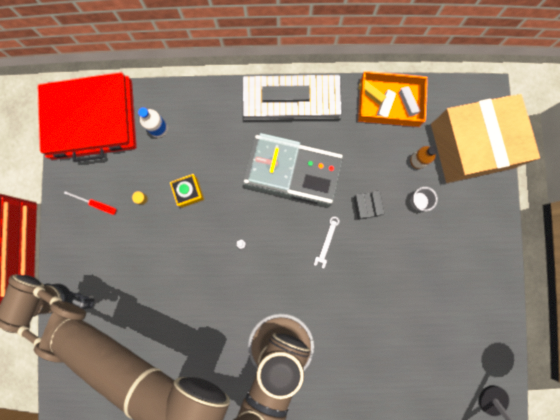

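View pics/side0.png

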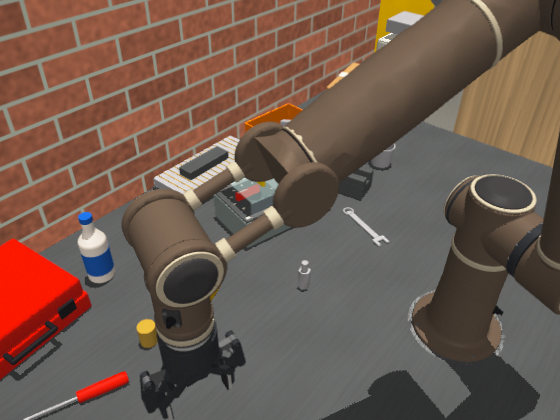

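The top view shows the box around (293,169), with the guard at its left end. The rib is at (274,159), the green button at (184,189), the vee block at (369,205) and the coupling at (241,244). I'll zoom in on the box and button.

Run:
```python
from h import *
im=cv2.imread('pics/top0.png')
cv2.imwrite('pics/z0.png',cv2.resize(im[125:215,235:355],None,fx=6.6,fy=6.6,interpolation=cv2.INTER_CUBIC))
cv2.imwrite('pics/z1.png',cv2.resize(im[165:215,160:220],None,fx=8,fy=8,interpolation=cv2.INTER_CUBIC))
```

```text
(no output)
```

View pics/z0.png

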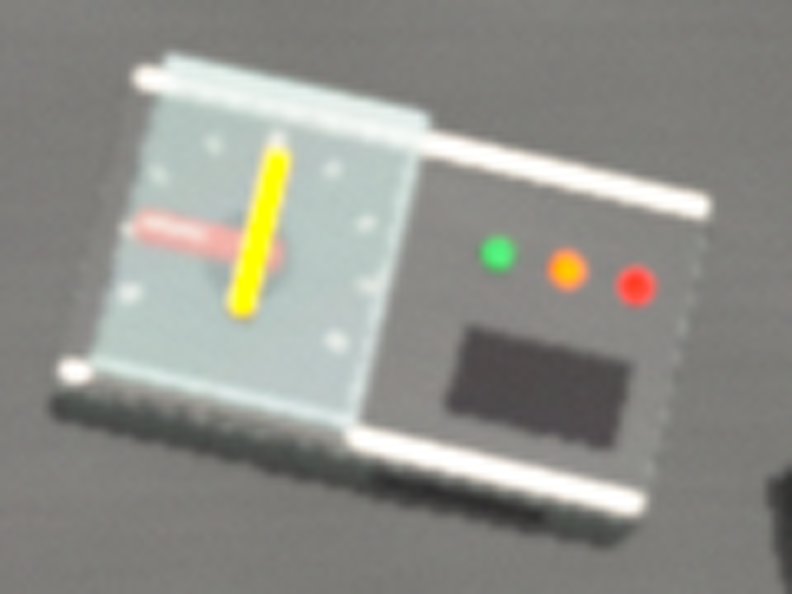

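View pics/z1.png

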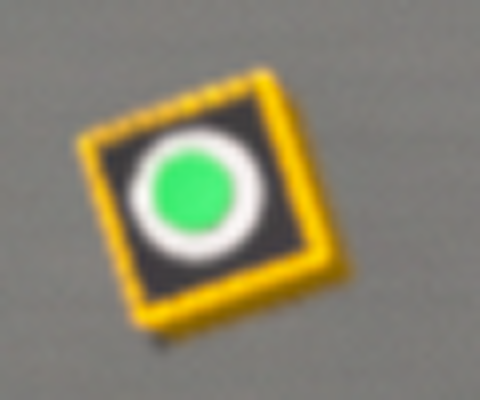

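Run:
```python
from h import *
from scipy.optimize import least_squares
np.set_printoptions(precision=4,suppress=True)
d=cam('top')
f=6.6; off=np.array([235,125])
zz=lambda p,f,o:(np.array(p)+.5)/f-.5+o
t=zz([(130,292),(128,230),(155,178),(213,145),(277,138),(333,168),(365,222),(365,285),(337,342)],f,off)
P=back(d,t,.0905)[:,:2]
k=np.arange(9)
def m(p):
    a=p[2]+np.radians(120-30*k); return np.c_[p[0]+.061*np.cos(a),p[1]+.061*np.sin(a)]
r=least_squares(lambda p:(m(p)-P).ravel(),[.6,0,0.0],loss='soft_l1',f_scale=.002)
x,y,a=r.x;print('dial',r.x,np.hypot(*(m(r.x)-P).T))
R=np.array([[np.cos(a),-np.sin(a)],[np.sin(a),np.cos(a)]])
print('box',np.array([x,y])-R@[0,.07])
rib=back(d,zz([(278,148),(242,312)],f,off),.163);print('rib ends',rib, 'ctr',rib.mean(0),'in dial frame',R.T@(rib.mean(0)[:2]-[x,y]))
e=rib[0]-rib[1];print('rib ang',np.arctan2(e[1],e[0]))
lv=back(d,zz([(135,225),(282,255)],f,off),.122);e=lv[0]-lv[1];print('lever',np.degrees(np.arctan2(e[1],e[0])-a))
im=d['image'].astype(int)[165:215,160:220];g=(im[...,1]-np.maximum(im[...,0],im[...,2]))>40
v,u=np.nonzero(g);print('green px',u.mean()+160,v.mean()+165,g.sum(),back(d,[u.mean()+160,v.mean()+165],.085))
st=zz([(85,140),(268,72),(335,255),(145,320)],8,np.array([160,165])); print(back(d,st,.07), back(d,st,.07).mean(0))
print('coupling base approx',back(d,[[241,244]],.07),'wrench',back(d,[[334,220],[320,264]],.01),'vee',back(d,[[369,205]],.05))
```

```text
dial [ 0.6051  0.0205 -0.245 ] [0.0005 0.0002 0.002  0.0013 0.0015 0.0012 0.0003 0.0011 0.0008]
box [ 0.5882 -0.0474]
rib ends [[0.6425 0.0037 0.163 ]
 [0.5639 0.0217 0.163 ]] ctr [0.6032 0.0127 0.163 ] in dial frame [ 0.    -0.008]
rib ang -0.22530669548055177
lever 91.30882162116359
green px 183.5 188.5 88 [[0.5286 0.3126 0.085 ]]
[[0.5535 0.361  0.07  ]
 [0.5807 0.2843 0.07  ]
 [0.5034 0.2558 0.07  ]
 [0.4776 0.3349 0.07  ]] [0.5288 0.309  0.07  ]
coupling base approx [[0.3448 0.1256 0.07  ]] wrench [[ 0.4236 -0.186   0.01  ]
 [ 0.2755 -0.135   0.01  ]] vee [[ 0.4686 -0.2998  0.05  ]]
```

```bash
cat >> h.py <<'E'
A=-0.245; DIAL=np.array([.6051,.0205]); RB=np.array([[np.cos(A),-np.sin(A)],[np.sin(A),np.cos(A)]])
def b2w(x,y): return DIAL+RB@[x,y]   # dial-centred box frame
def go(X,yhead=None):
    s=env.observe(); R=s['ee_rot'];p=s['eef_pos']
    h=np.degrees(np.arctan2(R[1,1],R[0,1]))
    np.set_printoptions(precision=4,suppress=True)
    print('t',s['time_s'],'p',p,'yhead',h,'F',s['ft_force'],'gap',s['finger_gap']*.0854,'tilt',R[:,2])
    if X is not None: print('shift',R.T@(np.array(X)-p))
    if yhead is not None: print('turn',(h-yhead+90)%180-90)
    print('box pos',RB.T@(p[:2]-DIAL),'q',s['q'])
E
python3 - <<'E'
from h import *
go([.6032,.0127,.215],90+np.degrees(A))
E
```

```text
t 0.15 p [0.198  0.5921 0.1951] yhead 71.50575991285287 F [-0.0792 -0.2885 -0.4591] gap 0.0853604319323128 tilt [-0.0007 -0.0017 -1.    ]
shift [-0.568  -0.4209 -0.0192]
turn -4.456774106441969
box pos [-0.5336  0.4558] q [ 1.1783  0.3089  1.6349 -0.      1.1997 -0.0697]
```

Request:
move_arm(
  translation=[
    [-0.01,-0.01,-0.02],
    [-0.04,-0.03,-0.04],
    [-0.07,-0.052,-0.05],
    [-0.1,-0.074,-0.05],
    [-0.13,-0.096,-0.05],
    [-0.16,-0.119,-0.05],
    [-0.19,-0.141,-0.05],
    [-0.22,-0.163,-0.05],
  ],
  turn=[0,-1,-2,-3,-4,-4.5,-4.5,-4.5],
  fingers=[0.085,0.075,0.065,0.055,0.045,0.04,0.04,0.04],
  squeeze=20,
)

```text
time_s: 0.82
eef_pos: [0.3557, 0.3666, 0.2459]
ee_rot: [[-0.97, 0.241, -0.0], [0.241, 0.97, -0.0], [0.0, -0.0, -1.0]]
ft_force: [0.5, 0.2, 0.6]
finger_gap: 0.466
```

Run:
```python
from h import *
go([.6032,.0127,.215],90+np.degrees(A))
```

```text
t 0.8167 p [0.3557 0.3666 0.2459] yhead 76.02859876592322 F [0.4557 0.1922 0.6037] gap 0.03979168311095545 tilt [-0.0001 -0.0002 -1.    ]
shift [-0.3257 -0.2837  0.0309]
turn 0.0660647466283848
box pos [-0.3259  0.2753] q [ 0.7153  0.0406  1.8443 -0.0001  1.2568 -0.6116]
```

Request:
move_arm(
  translation=[
    [-0.03,-0.026,0],
    [-0.06,-0.052,0],
    [-0.09,-0.078,0],
    [-0.12,-0.104,0],
    [-0.15,-0.13,0],
    [-0.18,-0.156,0],
    [-0.21,-0.182,0],
    [-0.235,-0.205,0],
  ],
  turn=[0,0,0,0,0,0,0,0],
  fingers=[0.04,0.04,0.04,0.04,0.04,0.04,0.04,0.04],
)

```text
time_s: 1.48
eef_pos: [0.5347, 0.1102, 0.2459]
ee_rot: [[-0.97, 0.243, 0.0], [0.243, 0.97, -0.0], [-0.0, -0.0, -1.0]]
ft_force: [0.2, 0.6, -0.7]
finger_gap: 0.467
```

Request:
move_arm(
  translation=[
    [-0.025,-0.022,0],
    [-0.05,-0.043,0],
    [-0.07,-0.06,0],
    [-0.085,-0.073,0.01],
    [-0.091,-0.079,0.02],
    [-0.091,-0.079,0.03],
    [-0.091,-0.079,0.03],
    [-0.091,-0.079,0.03],
  ],
  turn=[0,0,0,0,0,0,0,0],
  fingers=[0.04,0.04,0.04,0.04,0.04,0.04,0.04,0.04],
)

```text
time_s: 2.15
eef_pos: [0.6009, 0.0152, 0.2143]
ee_rot: [[-0.971, 0.241, -0.004], [0.241, 0.971, 0.001], [0.004, -0.0, -1.0]]
ft_force: [-0.4, -0.1, 0.4]
finger_gap: 0.466
```

Run:
```python
from h import *
go([.6032,.0127,.147],90+np.degrees(A))
d=cam('side','s1.png'); im=cv2.imread('pics/s1.png')
print(proj(d,[.6032,.0127,.163]))
cv2.imwrite('pics/s1z.png',cv2.resize(im[100:260,170:370],None,fx=3.5,fy=3.5,interpolation=cv2.INTER_CUBIC))
d=cam('top','t1.png')
```

```text
t 2.15 p [0.6009 0.0152 0.2143] yhead 76.05198363807853 F [-0.3579 -0.1167  0.3979] gap 0.03975927606919796 tilt [-0.0041  0.0009 -1.    ]
shift [-0.0031 -0.0018  0.0673]
turn 0.08944961878368929
box pos [-0.0028 -0.0062] q [-0.0476  0.2492  1.671   0.0007  1.2256 -1.3752]
[[254.9567 172.4582]]
```

View pics/s1z.png

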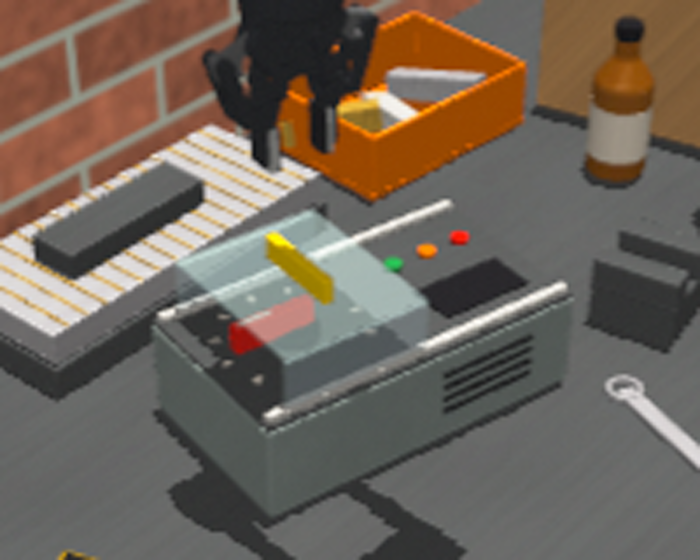

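The side view shows the rib centred near (256,175), within 3 px of my prediction, with the open jaws above it. The lever is under the guard at (247,193). I'll descend and grip.

Request:
move_arm(
  translation=[
    [-0.003,-0.002,0.015],
    [-0.003,-0.002,0.03],
    [-0.003,-0.002,0.045],
    [-0.003,-0.002,0.058],
    [-0.003,-0.002,0.065],
    [-0.003,-0.002,0.066],
    [-0.003,-0.002,0.066],
    [-0.003,-0.002,0.066],
  ],
  turn=[0,0,0,0,0,0,0,0],
  fingers=[0.04,0.04,0.04,0.04,0.04,0.04,0.04,0.04],
)

```text
time_s: 2.92
eef_pos: [0.606, 0.0114, 0.151]
ee_rot: [[-0.97, 0.242, 0.002], [0.242, 0.97, -0.0], [-0.002, 0.0, -1.0]]
ft_force: [-0.0, -0.6, 0.4]
finger_gap: 0.468
```

Request:
move_arm(
  translation=[
    [0,0,0],
    [0,0,0],
    [0,0,0],
    [0,0,0],
    [0,0,0],
    [0,0,0],
    [0,0,0],
    [0,0,0],
  ],
  turn=[0,0,0,0,0,0,0,0],
  fingers=[0.03,0.02,0.012,0.006,0.006,0.006,0.006,0.006],
  squeeze=20,
)

```text
time_s: 3.58
eef_pos: [0.6053, 0.0113, 0.1501]
ee_rot: [[-0.97, 0.242, -0.0], [0.242, 0.97, -0.0], [0.0, -0.0, -1.0]]
ft_force: [0.9, 0.1, 0.6]
finger_gap: 0.072
```

Run:
```python
from h import *
go(None)
```

```text
t 3.5833 p [0.6053 0.0113 0.1501] yhead 76.00580529332555 F [0.8578 0.0968 0.6146] gap 0.0061912574120453825 tilt [-0. -0. -1.]
box pos [ 0.0024 -0.0089] q [-0.0533  0.317   1.7208 -0.      1.1039 -1.3798]
```

Run:
```python
from h import *
cam('side','s2.png'); im=cv2.imread('pics/s2.png')
cv2.imwrite('pics/s2z.png',cv2.resize(im[120:240,190:340],None,fx=5,fy=5,interpolation=cv2.INTER_CUBIC))
```

```text
(no output)
```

View pics/s2z.png

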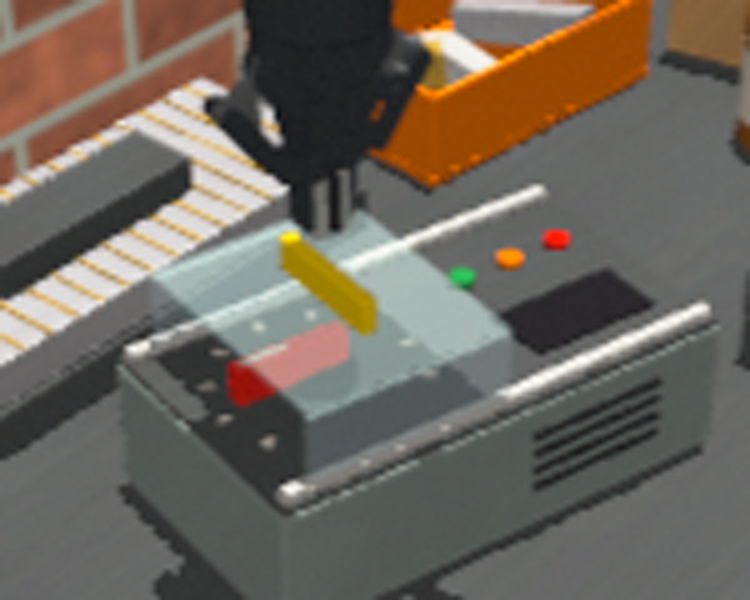

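Run:
```python
from h import *
d=cam('side'); e=cam('top','t2.png')
X=[[.6053,.0113,.150],[.6032,.0127,.163],[.6032,.0127,.141]]
print(proj(d,X),proj(e,X))
# rib ends from side
print(back(d,np.array([[290,240],[368,292]])/5+[190,120],.163))
print(back(d,np.array([[318,228]])/5+[190,120],.15))
im=cv2.imread('pics/t2.png')
cv2.imwrite('pics/t2z.png',cv2.resize(im[125:215,235:355],None,fx=6.6,fy=6.6,interpolation=cv2.INTER_CUBIC))
```

```text
[[254.80510951 175.96292201]
 [254.9567389  172.4581949 ]
 [255.10739831 179.23518381]] [[274.50086547 159.60912877]
 [273.97954628 159.38225691]
 [274.12210374 160.87827695]]
[[0.63156642 0.00888148 0.163     ]
 [0.56768805 0.01871306 0.163     ]]
[[ 0.64111272 -0.02413759  0.15      ]]
```

View pics/t2z.png

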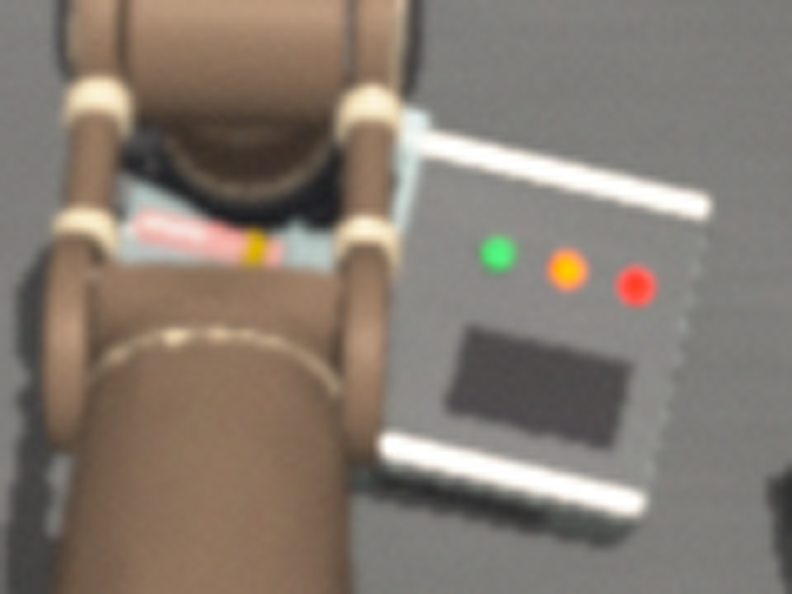

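Run:
```python
from h import *
d=cam('side')
print(proj(d,[[.6009,.0152,.2143],[.198,.592,.195]]))
s=env.observe(); print(s['eef_pos'])
for X in ([.198,.592,.195],):
    for o in (-.0425,.0425):
        print(proj(d,np.array(X)+np.array([.317,.948,0])*o), proj(d,np.array(X)+np.array([.317,.948,0])*o+[0,0,.013]))
for o in (-.02,.02):print(proj(d,np.array([.6009,.0152,.2143])+np.array([.24,.97,0])*o+[0,0,.005]))
im=cv2.imread('pics/side0.png')
cv2.imwrite('pics/s0z.png',cv2.resize(im[300:420,110:270],None,fx=5,fy=5,interpolation=cv2.INTER_CUBIC))
```

```text
[[254.61929684 156.81381275]
 [202.01716955 415.61982721]]
[0.60528663 0.01126704 0.15005546]
[[226.78305239 402.13697368]] [[226.31569014 397.61447747]]
[[176.10146914 429.6911462 ]] [[175.0404599 425.2672819]]
[[260.907961   152.77882429]]
[[248.16322601 157.61055865]]
```

View pics/s0z.png

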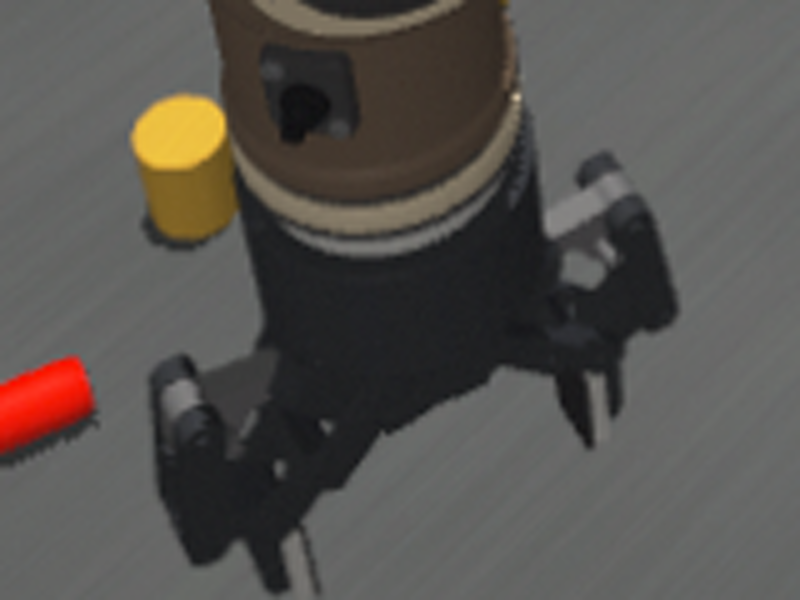

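Run:
```python
from h import *
d=cam('side');e=cam('top')
print(back(d,[[228,389.6]],.208), np.array([.198,.592])-.0425*np.array([.317,.948]))
print(proj(e,[[.198,.592,.195],[.198-.0135,.592-.04,.208],[.198+.0135,.592+.04,.208]]))
im=cv2.imread('pics/top0.png')
a=cv2.resize(im[265:335,30:130],None,fx=6,fy=6,interpolation=cv2.INTER_CUBIC)
cv2.imwrite('pics/t0z.png',a)
im=cv2.imread('pics/t1.png')
cv2.imwrite('pics/t1z.png',cv2.resize(im[125:215,235:355],None,fx=6.6,fy=6.6,interpolation=cv2.INTER_CUBIC))
```

```text
[[0.19209844 0.54006264 0.208     ]] [0.1845275 0.55171  ]
[[ 84.50946598 292.77817211]
 [ 95.41055746 297.65940414]
 [ 70.08021736 288.52306262]]
```

View pics/t0z.png

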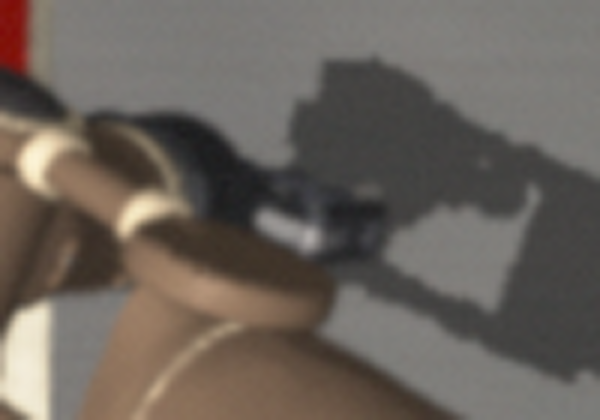

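View pics/t1z.png

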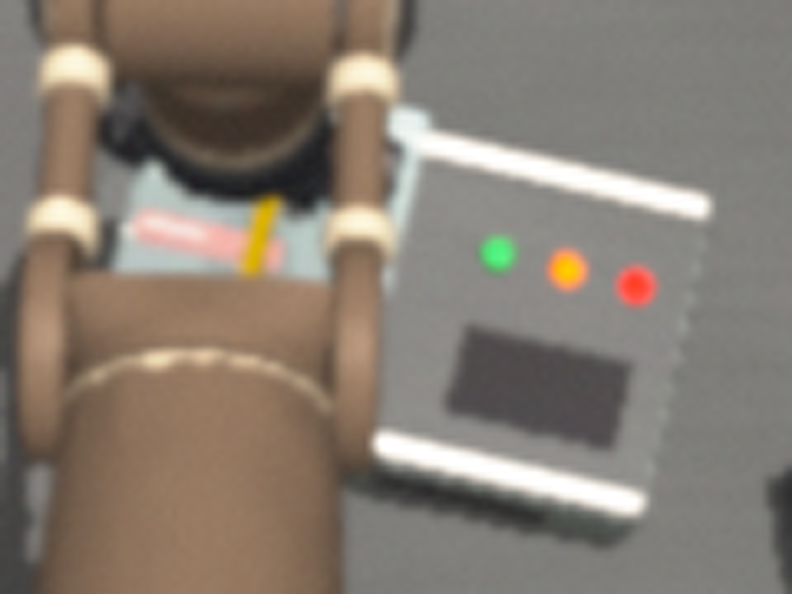

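Run:
```python
from h import *
from scipy.optimize import least_squares
d=cam('side');e=cam('top')
# knuckle lower-outer corner: side zoom (650,325), top zoom (375,225..)
for sp,tp in [((645,260),(350,225)),((605,160),(300,190))]:
    s=np.array(sp)/5+[110,300]; t=np.array(tp)/6+[30,265]
    r=least_squares(lambda X:np.r_[proj(d,X)[0]-s,proj(e,X)[0]-t],[.2,.55,.25])
    print(r.x,r.fun)
s=env.observe();p=s['eef_pos'];R=s['ee_rot']
print('body underside front edge',[(((proj(e,p+R@[.038,o,-.073])[0])-[235,125])*6.6) for o in(-.04,0,.04)])
print('side', [(((proj(d,p+R@[.038,o,-.073])[0])-[190,120])*5) for o in(-.04,0,.04)])
print('side far', [(((proj(d,p+R@[-.038,o,-.073])[0])-[190,120])*5) for o in(-.04,0,.04)])
```

```text
[0.17581635 0.52817543 0.30792046] [-0.77986844 -0.15314269  0.86543329  1.26353401]
[0.18909357 0.53084712 0.34607567] [-2.15856999 -0.43962699  2.45078967  3.459641  ]
body underside front edge [array([324.79933286, 293.88246917]), array([238.35056681, 274.18130266]), array([152.12717584, 254.58119208])]
side [array([427.06902903, 171.63621683]), array([363.74162704, 196.08052638]), array([298.45937381, 221.29418374])]
side far [array([342.97738949, 109.73242796]), array([280.67738356, 132.4056205 ]), array([216.53287774, 155.76855245])]
```

Request:
move_arm(
  translation=[
    [0,0,0],
    [0,0,0],
    [0,0,0],
    [0,0,0],
    [0,0,0],
    [0,0,0.002],
    [0,0,0.004],
    [0,0,0.006],
  ],
  turn=[0,0,0,0,0,0,0,0],
  fingers=[0.04,0.04,0.04,0.04,0.04,0.04,0.04,0.04],
)

```text
time_s: 4.65
eef_pos: [0.6052, 0.0113, 0.1438]
ee_rot: [[-0.97, 0.242, -0.0], [0.242, 0.97, -0.0], [0.0, -0.0, -1.0]]
ft_force: [0.2, 0.3, -0.1]
finger_gap: 0.473
```

Run:
```python
from h import *
go(None)
d=cam('side','s3.png'); im=cv2.imread('pics/s3.png')
cv2.imwrite('pics/s3z.png',cv2.resize(im[120:220,210:310],None,fx=6,fy=6,interpolation=cv2.INTER_CUBIC))
```

```text
t 4.65 p [0.6052 0.0113 0.1438] yhead 76.00360565745041 F [ 0.159   0.3321 -0.1036] gap 0.04036486218501984 tilt [-0.0002 -0.     -1.    ]
box pos [ 0.0023 -0.0089] q [-0.0533  0.3238  1.7256 -0.      1.0924 -1.3798]
```

View pics/s3z.png

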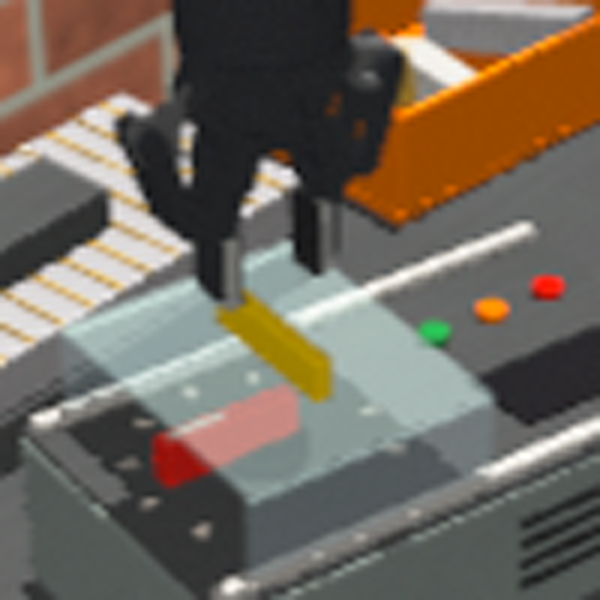

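Request:
move_arm(
  translation=[
    [0,0,0.001],
    [0,0,0.002],
    [0,0,0.003],
    [0,0,0.004],
    [0,0,0.005],
    [0,0,0.006],
    [0,0,0.006],
    [0,0,0.006],
  ],
  turn=[0,0,0,0,0,0,0,0],
  fingers=[0.04,0.04,0.04,0.04,0.04,0.04,0.04,0.04],
)

```text
time_s: 5.37
eef_pos: [0.6052, 0.0113, 0.138]
ee_rot: [[-0.97, 0.242, -0.0], [0.242, 0.97, -0.0], [0.0, -0.0, -1.0]]
ft_force: [-0.6, 0.0, 0.4]
finger_gap: 0.467
```

Request:
move_arm(
  translation=[
    [0,0,0.001],
    [0,0,0.002],
    [0,0,0.003],
    [0,0,0.004],
    [0,0,0.005],
    [0,0,0.006],
    [0,0,0.006],
    [0,0,0.006],
  ],
  turn=[0,0,0,0,0,0,0,0],
  fingers=[0.04,0.04,0.04,0.04,0.04,0.04,0.04,0.04],
)

```text
time_s: 6.03
eef_pos: [0.6052, 0.0113, 0.1319]
ee_rot: [[-0.97, 0.242, -0.0], [0.242, 0.97, 0.0], [0.0, -0.0, -1.0]]
ft_force: [0.0, -0.1, 0.1]
finger_gap: 0.466
```

Run:
```python
from h import *
go(None)
d=cam('side','s4.png'); im=cv2.imread('pics/s4.png')
cv2.imwrite('pics/s4z.png',cv2.resize(im[120:220,210:310],None,fx=6,fy=6,interpolation=cv2.INTER_CUBIC))
```

```text
t 6.0333 p [0.6052 0.0113 0.1319] yhead 76.00520086007606 F [ 0.0216 -0.1022  0.1498] gap 0.03978502596510723 tilt [-0.0003  0.     -1.    ]
box pos [ 0.0023 -0.0089] q [-0.0533  0.3373  1.7339 -0.      1.0706 -1.3798]
```

View pics/s4z.png

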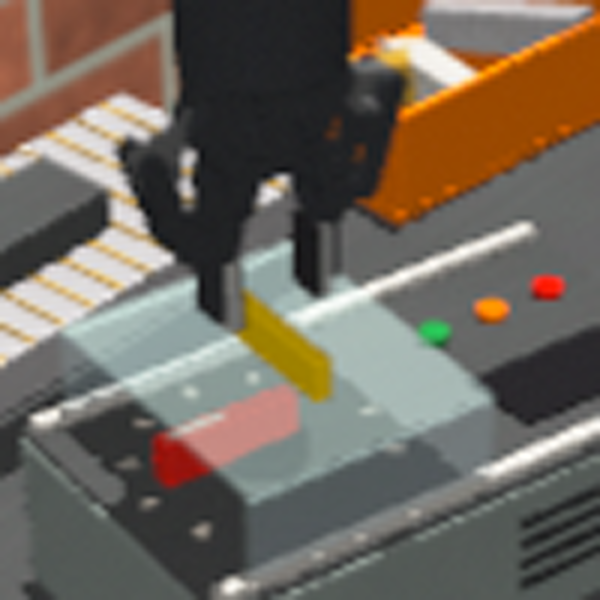

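Request:
move_arm(
  translation=[
    [0,0,0.001],
    [0,0,0.002],
    [0,0,0.003],
    [0,0,0.004],
    [0,0,0.005],
    [0,0,0.006],
    [0,0,0.007],
    [0,0,0.007],
  ],
  turn=[0,0,0,0,0,0,0,0],
  fingers=[0.04,0.04,0.04,0.04,0.04,0.04,0.04,0.04],
)

```text
time_s: 6.75
eef_pos: [0.6051, 0.0113, 0.1248]
ee_rot: [[-0.97, 0.242, -0.001], [0.242, 0.97, 0.0], [0.001, -0.0, -1.0]]
ft_force: [0.2, 0.3, 0.8]
finger_gap: 0.465
```

Request:
move_arm(
  translation=[
    [0,0,0],
    [0,0,0],
    [0,0,0],
    [0,0,0],
    [0,0,0],
    [0,0,0],
    [0,0,0],
    [0,0,0],
  ],
  turn=[0,0,0,0,0,0,0,0],
  fingers=[0.03,0.02,0.012,0.006,0.006,0.006,0.006,0.006],
)

```text
time_s: 7.42
eef_pos: [0.6054, 0.0112, 0.1252]
ee_rot: [[-0.97, 0.242, 0.0], [0.242, 0.97, -0.0], [-0.0, -0.0, -1.0]]
ft_force: [0.4, -0.1, 1.2]
finger_gap: 0.105
```

Run:
```python
from h import *
go(None)
d=cam('side','s5.png'); im=cv2.imread('pics/s5.png')
cv2.imwrite('pics/s5z.png',cv2.resize(im[120:220,210:310],None,fx=6,fy=6,interpolation=cv2.INTER_CUBIC))
```

```text
t 7.4167 p [0.6054 0.0112 0.1252] yhead 76.00341704399092 F [ 0.416  -0.0944  1.2481] gap 0.008925183618676277 tilt [ 0.0001 -0.0001 -1.    ]
box pos [ 0.0025 -0.0089] q [-0.0533  0.3451  1.7384 -0.0001  1.0579 -1.3798]
```

View pics/s5z.png

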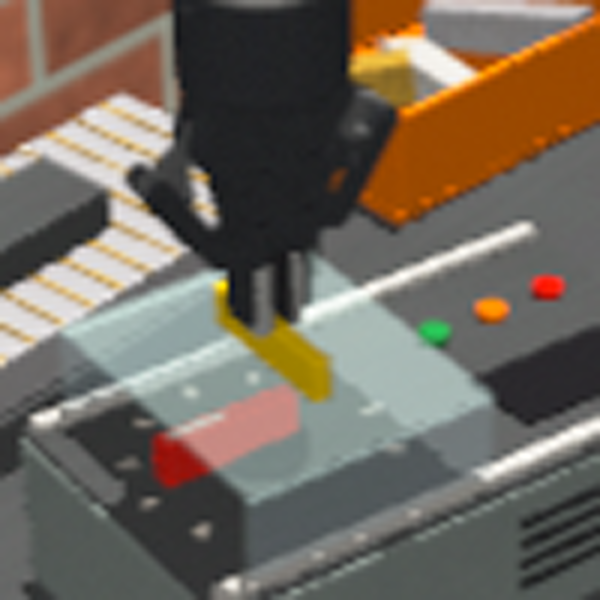

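The image shows the jaws closed on the rib near its middle, with the fingertip at about (254,175) and the gap at 8.9 mm, so the rib is held. The reported TCP z reads about 25 mm lower than what I see, which I'll allow for from here on. Next I'll slide the guard.

Request:
move_arm(
  translation=[
    [0,-0.004,0],
    [0,-0.014,0],
    [0,-0.027,0],
    [0,-0.04,0],
    [0,-0.053,0],
    [0,-0.066,0],
    [0,-0.078,0],
    [0,-0.085,0],
  ],
  turn=[0,0,0,0,0,0,0,0],
  fingers=[0.006,0.006,0.006,0.006,0.006,0.006,0.006,0.006],
)

```text
time_s: 8.13
eef_pos: [0.5837, -0.0734, 0.1252]
ee_rot: [[-0.97, 0.243, -0.001], [0.243, 0.97, -0.0], [0.001, -0.001, -1.0]]
ft_force: [-1.9, 2.3, 2.6]
finger_gap: 0.108
```

Request:
move_arm(
  translation=[
    [0,-0.01,0],
    [0,-0.02,0],
    [0,-0.03,0],
    [0,-0.04,0],
    [0,-0.047,0],
    [0,-0.051,0],
    [0,-0.053,0],
    [0,-0.053,0],
  ],
  turn=[0,0,0,0,0,0,0,0],
  fingers=[0.006,0.006,0.006,0.006,0.006,0.006,0.006,0.006],
)

```text
time_s: 8.8
eef_pos: [0.5708, -0.1241, 0.1252]
ee_rot: [[-0.97, 0.242, -0.002], [0.242, 0.97, -0.001], [0.002, -0.002, -1.0]]
ft_force: [-4.3, 2.1, 6.2]
finger_gap: 0.099
```

Run:
```python
from h import *
go(None)
```

```text
t 8.8 p [ 0.5708 -0.1241  0.1252] yhead 76.00208621069879 F [-4.2888  2.0742  6.1837] gap 0.008483907430826925 tilt [-0.0021 -0.0011 -1.    ]
box pos [ 0.0018 -0.1486] q [-0.2877  0.3082  1.7885 -0.0019  1.0466 -1.6132]
```

Request:
move_arm(
  translation=[
    [0,-0.001,0],
    [0,-0.002,0],
    [0,-0.003,0],
    [0,-0.004,0],
    [0,-0.005,0],
    [0,-0.005,0],
    [0,-0.005,0],
    [0,-0.005,0],
  ],
  turn=[0,0,0,0,0,0,0,0],
  fingers=[0.006,0.006,0.006,0.006,0.006,0.006,0.006,0.006],
)

```text
time_s: 9.47
eef_pos: [0.5699, -0.1276, 0.1252]
ee_rot: [[-0.97, 0.242, -0.002], [0.242, 0.97, 0.001], [0.002, 0.0, -1.0]]
ft_force: [-3.0, 2.9, 5.9]
finger_gap: 0.101
```

Run:
```python
from h import *
go(None)
```

```text
t 9.4667 p [ 0.5699 -0.1276  0.1252] yhead 76.0167765934425 F [-3.0471  2.9472  5.8649] gap 0.00865014726140946 tilt [-0.0017  0.0006 -1.    ]
box pos [ 0.0017 -0.1522] q [-0.2949  0.3079  1.7888  0.0001  1.0467 -1.6216]
```

Still no stop force, so I'll push a little further.

Request:
move_arm(
  translation=[
    [0,-0.001,0],
    [0,-0.002,0],
    [0,-0.003,0],
    [0,-0.004,0],
    [0,-0.005,0],
    [0,-0.005,0],
    [0,-0.005,0],
    [0,-0.005,0],
  ],
  turn=[0,0,0,0,0,0,0,0],
  fingers=[0.006,0.006,0.006,0.006,0.006,0.006,0.006,0.006],
)

```text
time_s: 10.13
eef_pos: [0.5699, -0.1276, 0.1252]
ee_rot: [[-0.97, 0.243, 0.001], [0.243, 0.97, 0.009], [0.002, 0.009, -1.0]]
ft_force: [-0.0, 14.6, 5.0]
finger_gap: 0.104
```

Run:
```python
from h import *
go(None)
```

```text
t 10.1333 p [ 0.5699 -0.1276  0.1252] yhead 75.92373125932374 F [-0.025  14.5727  5.0047] gap 0.00886808795861181 tilt [ 0.0006  0.009  -1.    ]
box pos [ 0.0017 -0.1522] q [-0.3     0.3077  1.7891  0.0101  1.0469 -1.6302]
```

The guard is at its stop: the force rose to 14.6 N with no further travel. I'll ease off, release, lift and look.

Request:
move_arm(
  translation=[
    [0,0.002,0],
    [0,0.004,0],
    [0,0.004,0],
    [0,0.004,0],
    [0,0.004,0],
    [0,0.004,0],
    [0,0.004,0],
    [0,0.004,0],
  ],
  turn=[0,0,0,0,0,0,0,0],
  fingers=[0.006,0.006,0.015,0.025,0.035,0.035,0.035,0.035],
)

```text
time_s: 10.8
eef_pos: [0.5705, -0.129, 0.1249]
ee_rot: [[-0.97, 0.242, 0.0], [0.242, 0.97, -0.0], [-0.0, -0.0, -1.0]]
ft_force: [-0.6, -1.0, -0.8]
finger_gap: 0.409
```

Request:
move_arm(
  translation=[
    [0,0,-0.01],
    [0,0,-0.03],
    [0,0,-0.06],
    [0,0,-0.09],
    [0,0,-0.1],
    [0,0,-0.1],
    [0,0,-0.1],
    [0,0,-0.1],
  ],
  turn=[0,0,0,0,0,0,0,0],
  fingers=[0.035,0.035,0.035,0.03,0.02,0.01,0,0],
)

```text
time_s: 11.47
eef_pos: [0.5692, -0.1281, 0.2234]
ee_rot: [[-0.97, 0.242, -0.003], [0.242, 0.97, 0.001], [0.003, 0.0, -1.0]]
ft_force: [-0.6, -1.0, 0.3]
finger_gap: -0.002
```

Run:
```python
from h import *
go(None)
d=cam('side','s6.png'); im=cv2.imread('pics/s6.png')
cv2.imwrite('pics/s6z.png',cv2.resize(im[90:250,200:360],None,fx=3.7,fy=3.7,interpolation=cv2.INTER_CUBIC))
cam('top','t6.png'); im=cv2.imread('pics/t6.png')
cv2.imwrite('pics/t6z.png',cv2.resize(im[125:215,235:355],None,fx=6.6,fy=6.6,interpolation=cv2.INTER_CUBIC))
```

```text
t 11.4667 p [ 0.5692 -0.1281  0.2234] yhead 76.00532227144132 F [-0.6109 -0.9905  0.3015] gap -0.00016642973109861305 tilt [-0.0029  0.0008 -1.    ]
box pos [ 0.0012 -0.1529] q [-0.2959  0.2064  1.7046 -0.0001  1.2336 -1.6225]
```

View pics/s6z.png

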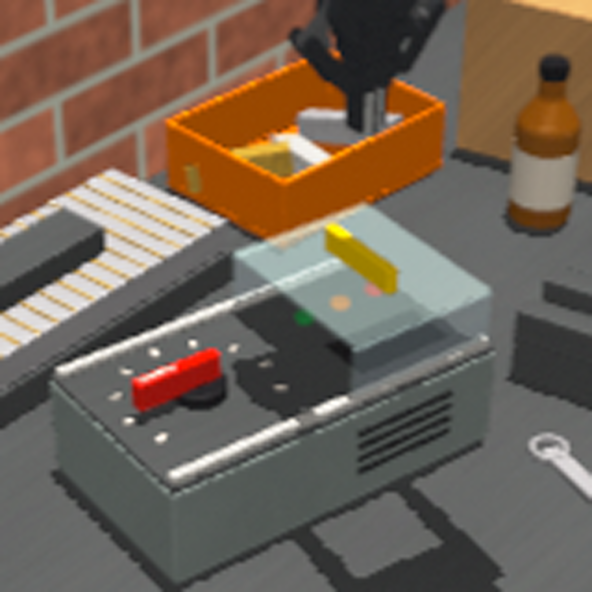

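View pics/t6z.png

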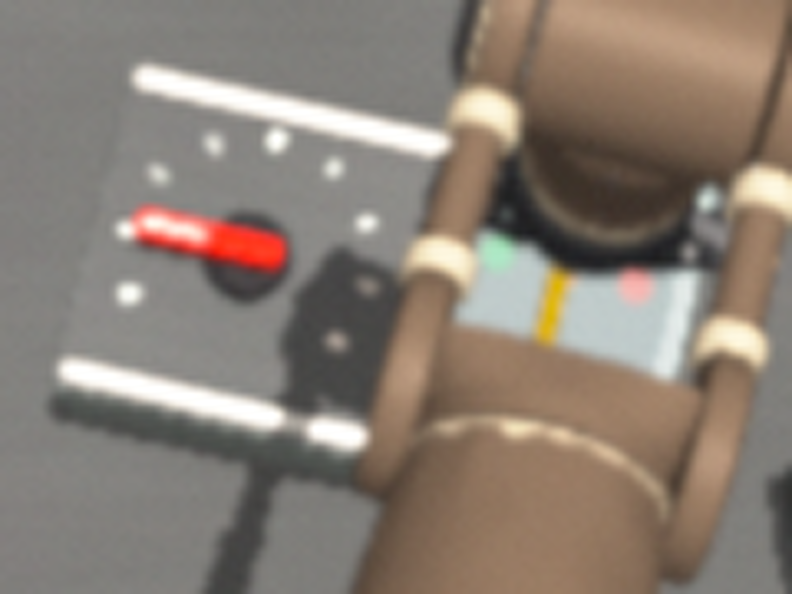

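Run:
```python
from h import *
d=cam('side')
s=env.observe();p=s['eef_pos']
o=np.array([300.5,125.1])
for dz in (0,.01,.02,.025,.03,.035): print(dz,proj(d,p+[0,0,dz])-o)
for dz in (.02,.025): print(proj(d,p+[.01,0,dz])-o)
go([*b2w(0,.043),.2234],-14.04)
```

```text
0 [[-2.33591266 11.64223857]]
0.01 [[-2.20817054  8.43557651]]
0.02 [[-2.07930483  5.20014244]]
0.025 [[-2.01444633  3.57152307]]
0.03 [[-1.94930176  1.93557459]]
0.035 [[-1.88386934  0.29225094]]
[[-4.99576425  4.00275653]]
[[-4.93771514  2.37725569]]
t 11.6167 p [ 0.5691 -0.1281  0.2228] yhead 76.00587456565135 F [-0.7813 -0.1778 -0.4119] gap 3.458134074390152e-05 tilt [-0.0039  0.0011 -1.    ]
shift [ 0.0009  0.1959 -0.0006]
turn -89.95412543434864
box pos [ 0.0011 -0.1529] q [-0.296   0.2074  1.7046 -0.      1.2336 -1.6225]
```

Request:
move_arm(
  translation=[
    [0,0.02,0],
    [0,0.05,0],
    [0,0.08,0],
    [0,0.11,0],
    [0,0.14,0],
    [0,0.17,0],
    [0,0.19,0],
    [0,0.196,0],
  ],
  turn=[5,11,17,23,29,35,41,47],
  fingers=[0.01,0.02,0.03,0.04,0.04,0.04,0.04,0.04],
)

```text
time_s: 12.28
eef_pos: [0.6176, 0.0653, 0.2234]
ee_rot: [[-0.483, 0.876, -0.002], [0.876, 0.483, 0.002], [0.002, -0.001, -1.0]]
ft_force: [0.0, -0.5, -0.4]
finger_gap: 0.469
```

Request:
move_arm(
  translation=[
    [0,0,0],
    [0,0,0],
    [0,0,0],
    [0,0,0],
    [0,0,0],
    [0,0,0],
    [0,0,0],
    [0,0,0],
  ],
  turn=[6,12,18,24,30,36,42,43],
  fingers=[0.04,0.04,0.04,0.04,0.04,0.04,0.04,0.04],
)

```text
time_s: 12.95
eef_pos: [0.617, 0.0617, 0.2235]
ee_rot: [[0.244, 0.97, -0.003], [0.97, -0.244, -0.0], [-0.001, -0.003, -1.0]]
ft_force: [-0.3, -0.2, -0.0]
finger_gap: 0.47
```

Run:
```python
from h import *
go([*b2w(0,.043),.12],-14.04)
d=cam('side','s7.png'); im=cv2.imread('pics/s7.png')
cv2.imwrite('pics/s7z.png',cv2.resize(im[100:240,190:330],None,fx=4.2,fy=4.2,interpolation=cv2.INTER_CUBIC))
```

```text
t 12.95 p [0.617  0.0617 0.2235] yhead -14.129662364354589 F [-0.3147 -0.2148 -0.0097] gap 0.0401246939788082 tilt [-0.0027 -0.0001 -1.    ]
shift [ 0.0002 -0.0013  0.1035]
turn -0.08966236435459507
box pos [0.0016 0.0429] q [ 0.0295  0.2774  1.6167 -0.      1.2503  0.2761]
```

View pics/s7z.png

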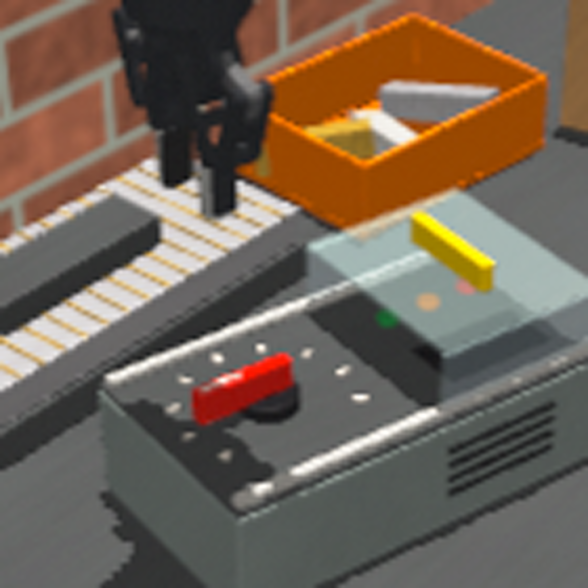

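Run:
```python
from h import *
d=cam('side');p=env.observe()['eef_pos'];f=lambda X:(proj(d,X)-[190,100])*4.2
for dz in (0,.02,.025,.03,.035): print(dz,f(p+[0,0,dz]))
print('rad43 at z .105,.122', f([*b2w(0,.043),.105]),f([*b2w(0,.043),.122]),'lever end',f([*b2w(0,.055),.122]),f([*b2w(0,.055),.098]))
```

```text
0 [[199.75905164 247.31683069]]
0.02 [[198.43592872 219.1053119 ]]
0.025 [[198.10149528 211.96662888]]
0.03 [[197.76558318 204.7931548 ]]
0.035 [[197.4281835  197.58465137]]
rad43 at z .105,.122 [[208.5995207  405.77114166]] [[207.59595714 384.36054854]] lever end [[191.61736001 390.95524529]] [[193.21341607 421.14161723]]
```

Request:
move_arm(
  translation=[
    [0,-0.001,0.015],
    [0,-0.001,0.035],
    [0,-0.001,0.06],
    [0,-0.001,0.085],
    [0,-0.001,0.105],
    [0,-0.001,0.118],
    [0,-0.001,0.123],
    [0,-0.001,0.123],
  ],
  turn=[0,0,0,0,0,0,0,0],
  fingers=[0.04,0.04,0.04,0.04,0.04,0.04,0.04,0.04],
)

```text
time_s: 13.72
eef_pos: [0.6157, 0.0619, 0.1004]
ee_rot: [[0.241, 0.971, -0.003], [0.971, -0.241, -0.0], [-0.001, -0.003, -1.0]]
ft_force: [-0.3, 0.5, 1.2]
finger_gap: 0.466
```

Run:
```python
from h import *
go([*b2w(0,.043),.075],-14.04)
d=cam('side','s8.png'); im=cv2.imread('pics/s8.png')
cv2.imwrite('pics/s8z.png',cv2.resize(im[140:240,190:290],None,fx=5.9,fy=5.9,interpolation=cv2.INTER_CUBIC))
p=env.observe()['eef_pos'];f=lambda X:(proj(d,X)-[190,140])*5.9
for dz in (0,.02,.025,.03,.035): print(dz,f(p+[0,0,dz]))
```

```text
t 13.7167 p [0.6157 0.0619 0.1004] yhead -13.942401578932675 F [-0.2784  0.4565  1.1838] gap 0.03975631458240372 tilt [-0.0031 -0.0001 -1.    ]
shift [ 0.0003 -0.0002  0.0254]
turn 0.09759842106731753
box pos [0.0002 0.0428] q [ 0.0299  0.4005  1.7176 -0.      1.0266  0.2733]
0 [[291.3597 337.863 ]]
0.02 [[289.6866 302.5375]]
0.025 [[289.2639 293.6037]]
0.03 [[288.8394 284.6283]]
0.035 [[288.4131 275.6111]]
```

View pics/s8z.png

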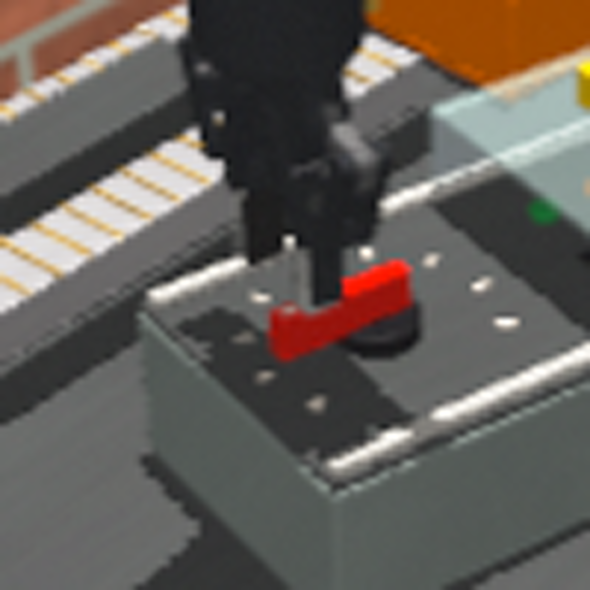

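Request:
move_arm(
  translation=[
    [0,0,0.003],
    [0,0,0.006],
    [0,0,0.01],
    [0,0,0.014],
    [0,0,0.017],
    [0,0,0.02],
    [0,0,0.022],
    [0,0,0.022],
  ],
  turn=[0,0,0,0,0,0,0,0],
  fingers=[0.04,0.04,0.04,0.04,0.04,0.04,0.04,0.04],
)

```text
time_s: 14.43
eef_pos: [0.6163, 0.0619, 0.0793]
ee_rot: [[0.242, 0.97, -0.001], [0.97, -0.242, -0.0], [-0.0, -0.001, -1.0]]
ft_force: [-1.0, 0.9, 0.3]
finger_gap: 0.465
```

Run:
```python
from h import *
go([*b2w(0,.043),.075],-14.04)
d=cam('side','s9.png'); im=cv2.imread('pics/s9.png')
cv2.imwrite('pics/s9z.png',cv2.resize(im[140:240,190:290],None,fx=5.9,fy=5.9,interpolation=cv2.INTER_CUBIC))
```

```text
t 14.4333 p [0.6163 0.0619 0.0793] yhead -13.995802518508485 F [-1.0362  0.8808  0.3021] gap 0.03975304607596438 tilt [-0.0013 -0.     -1.    ]
shift [ 0.0001 -0.0008  0.0043]
turn 0.044197481491508483
box pos [0.0008 0.0429] q [ 0.0299  0.4271  1.7286 -0.      0.9872  0.2742]
```

View pics/s9z.png

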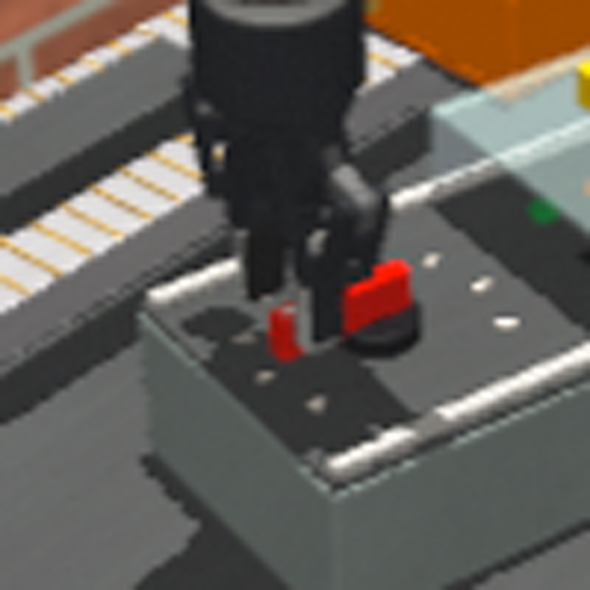

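Request:
move_arm(
  translation=[
    [0,0,0],
    [0,0,0],
    [0,0,0],
    [0,0,0],
    [0,0,0],
    [0,0,0],
    [0,0,0],
    [0,0,0],
  ],
  turn=[0,0,0,0,0,0,0,0],
  fingers=[0.03,0.022,0.014,0.008,0.008,0.008,0.008,0.008],
  squeeze=20,
)

```text
time_s: 15.15
eef_pos: [0.6164, 0.0623, 0.0802]
ee_rot: [[0.242, 0.97, -0.001], [0.97, -0.242, 0.0], [0.0, -0.001, -1.0]]
ft_force: [-4.8, 1.2, 2.3]
finger_gap: 0.129
```

Request:
move_arm(
  translation=[
    [-0.0002,0.0037,0],
    [-0.0007,0.0075,0],
    [-0.0015,0.0111,0],
    [-0.0026,0.0147,0],
    [-0.004,0.0182,0],
    [-0.0058,0.0215,0],
    [-0.0058,0.0215,0],
    [-0.0058,0.0215,0],
  ],
  turn=[5,10,15,20,25,30,30,30],
  fingers=[0.008,0.008,0.008,0.008,0.008,0.008,0.008,0.008],
)

```text
time_s: 15.82
eef_pos: [0.6367, 0.0508, 0.08]
ee_rot: [[0.693, 0.721, 0.001], [0.721, -0.693, -0.001], [0.0, 0.001, -1.0]]
ft_force: [-1.7, 0.1, 0.7]
finger_gap: 0.129
```

Run:
```python
from h import *
go([*b2w(.0215,.03724),.079],-44.04)
d=cam('side','s10.png'); im=cv2.imread('pics/s10.png')
cv2.imwrite('pics/s10z.png',cv2.resize(im[140:240,190:290],None,fx=5.9,fy=5.9,interpolation=cv2.INTER_CUBIC))
```

```text
t 15.8167 p [0.6367 0.0508 0.08  ] yhead -43.87564730891423 F [-1.694   0.1458  0.7363] gap 0.011051205452854656 tilt [ 0.0007 -0.0005 -1.    ]
shift [-0.0007 -0.0017  0.001 ]
turn 0.16435269108576733
box pos [0.0233 0.037 ] q [ 0.0117  0.4577  1.6812 -0.0006  1.0019  0.7778]
```

View pics/s10z.png

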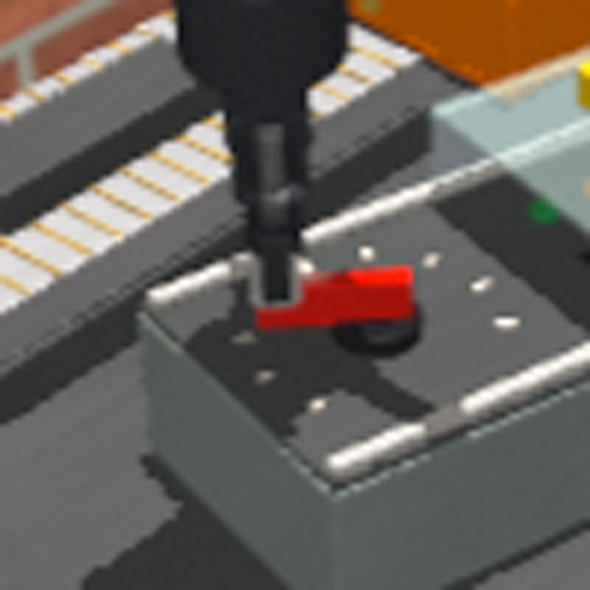

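The lever is held and has moved one click; in the side view it now points left at about (233,193). I'll repeat the same arc three times.

Request:
move_arm(
  translation=[
    [-0.0002,0.0037,0],
    [-0.0007,0.0075,0],
    [-0.0015,0.0111,0],
    [-0.0026,0.0147,0],
    [-0.004,0.0182,0],
    [-0.0058,0.0215,0],
    [-0.0058,0.0215,0],
    [-0.0058,0.0215,0],
  ],
  turn=[5,10,15,20,25,30,30,30],
  fingers=[0.008,0.008,0.008,0.008,0.008,0.008,0.008,0.008],
)

```text
time_s: 16.53
eef_pos: [0.6485, 0.031, 0.08]
ee_rot: [[0.96, 0.279, 0.002], [0.279, -0.96, -0.002], [0.001, 0.002, -1.0]]
ft_force: [0.2, -2.2, -0.2]
finger_gap: 0.133
```

Run:
```python
from h import *
go([*b2w(.03724,.0215),.079],-74.04)
```

```text
t 16.5333 p [0.6485 0.031  0.08  ] yhead -73.78581171413478 F [ 0.2021 -2.2262 -0.2367] gap 0.011332932012550697 tilt [ 0.0018 -0.0017 -1.    ]
shift [-0.0016 -0.0019  0.001 ]
turn 0.2541882858652258
box pos [0.0396 0.0207] q [-0.0183  0.475   1.6551 -0.002   1.0096  1.2705]
```

Request:
move_arm(
  translation=[
    [-0.0002,0.0037,0],
    [-0.0007,0.0075,0],
    [-0.0015,0.0111,0],
    [-0.0026,0.0147,0],
    [-0.004,0.0182,0],
    [-0.006,0.0213,0],
    [-0.006,0.0213,0],
    [-0.006,0.0213,0],
  ],
  turn=[5,10,15,20,25,30,30,30],
  fingers=[0.008,0.008,0.008,0.008,0.008,0.008,0.008,0.008],
)

```text
time_s: 17.2
eef_pos: [0.6496, 0.0084, 0.0803]
ee_rot: [[0.971, -0.239, 0.004], [-0.239, -0.971, -0.002], [0.005, 0.001, -1.0]]
ft_force: [2.3, -3.2, -1.1]
finger_gap: 0.131
```

Run:
```python
from h import *
go([*b2w(.043,0),.079],-104.04)
```

```text
t 17.2 p [0.6496 0.0084 0.0803] yhead -103.81113464389271 F [ 2.2813 -3.1688 -1.1193] gap 0.011224924920533993 tilt [ 0.0041 -0.0025 -1.    ]
shift [-0.0031 -0.0009  0.0012]
turn 0.22886535610729197
box pos [ 0.0461 -0.0009] q [-0.0528  0.474   1.6562 -0.0027  1.0071  1.7605]
```

Request:
move_arm(
  translation=[
    [-0.0005,0.0037,0],
    [-0.001,0.0075,0],
    [-0.002,0.0111,0],
    [-0.0032,0.0147,0],
    [-0.005,0.0182,0],
    [-0.007,0.0212,0],
    [-0.007,0.0212,0],
    [-0.007,0.0212,0],
  ],
  turn=[5,10,15,20,25,30,30,30],
  fingers=[0.008,0.008,0.008,0.008,0.008,0.008,0.008,0.008],
)

```text
time_s: 17.87
eef_pos: [0.6382, -0.0126, 0.0806]
ee_rot: [[0.722, -0.692, 0.005], [-0.691, -0.722, -0.006], [0.008, 0.001, -1.0]]
ft_force: [2.2, -8.8, -1.1]
finger_gap: 0.129
```

Run:
```python
from h import *
go([*b2w(.03724,-.0215),.079],-134.04)
d=cam('side','s11.png'); im=cv2.imread('pics/s11.png')
cv2.imwrite('pics/s11z.png',cv2.resize(im[140:240,190:290],None,fx=5.9,fy=5.9,interpolation=cv2.INTER_CUBIC))
```

```text
t 17.8667 p [ 0.6382 -0.0126  0.0806] yhead -133.74958153025116 F [ 2.1932 -8.7855 -1.1304] gap 0.011018265056488709 tilt [ 0.0055 -0.0062 -1.    ]
shift [-0.0038 -0.0008  0.0015]
turn 0.290418469748829
box pos [ 0.0402 -0.0241] q [-0.0848  0.4535  1.6863 -0.0068  0.9958  2.2533]
```

View pics/s11z.png

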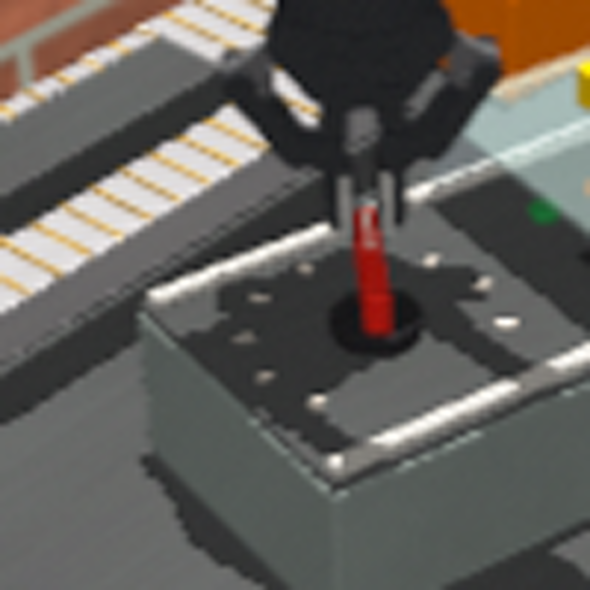

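Request:
move_arm(
  translation=[
    [0,0,0],
    [0,0,0],
    [0,0,0],
    [0,0,0],
    [0,0,0],
    [0,0,-0.005],
    [0,0,-0.015],
    [0,0,-0.03],
  ],
  turn=[0,0,0,0,0,0,0,0],
  fingers=[0.015,0.025,0.035,0.04,0.04,0.04,0.04,0.04],
)

```text
time_s: 18.58
eef_pos: [0.6347, -0.0086, 0.1095]
ee_rot: [[0.72, -0.694, -0.003], [-0.694, -0.72, 0.0], [-0.002, 0.002, -1.0]]
ft_force: [0.4, 0.3, -0.4]
finger_gap: 0.464
```

Request:
move_arm(
  translation=[
    [0,0,-0.02],
    [0,0,-0.05],
    [0,0,-0.08],
    [0,0,-0.11],
    [0,0,-0.12],
    [0,0,-0.12],
    [0,0,-0.12],
    [0,0,-0.12],
  ],
  turn=[-6,-12,-18,-24,-30,-36,-42,-48],
  fingers=[0.04,0.04,0.03,0.02,0.01,0,0,0],
)

```text
time_s: 19.25
eef_pos: [0.6366, -0.0089, 0.2322]
ee_rot: [[0.997, 0.075, 0.003], [0.075, -0.997, -0.0], [0.003, 0.0, -1.0]]
ft_force: [1.3, 0.4, 0.3]
finger_gap: -0.0
```

Run:
```python
from h import *
go([.5286,.3126,.21])
d=cam('side','s12.png'); im=cv2.imread('pics/s12.png')
Z=im[140:240,190:290]; z=cv2.resize(Z,None,fx=5.9,fy=5.9,interpolation=cv2.INTER_CUBIC)
for k in range(9):
    a=np.radians(120-30*k)
    q=(proj(d,[*b2w(.061*np.cos(a),.061*np.sin(a)),.0905])[0]+.5-[190,140])*5.9
    cv2.putText(z,str(k),tuple(int(v) for v in q),0,.5,(0,255,0),1)
cv2.imwrite('pics/s12z.png',z)
```

```text
t 19.25 p [ 0.6366 -0.0089  0.2322] yhead -85.6815182829312 F [1.253  0.4439 0.2958] gap -1.1681163131044679e-05 tilt [ 0.0027 -0.0001 -1.    ]
shift [-0.0835 -0.3287  0.0219]
box pos [ 0.0376 -0.0208] q [-0.0824  0.2989  1.5712  0.0002  1.2688  1.413 ]
```

View pics/s12z.png

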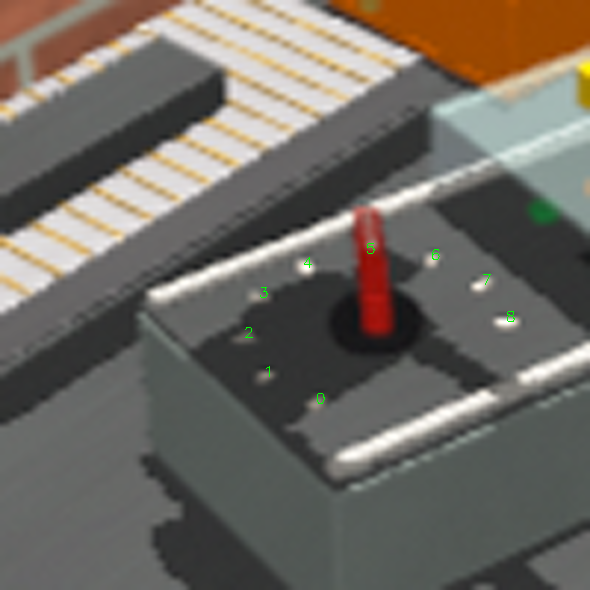

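View pics/s12.png

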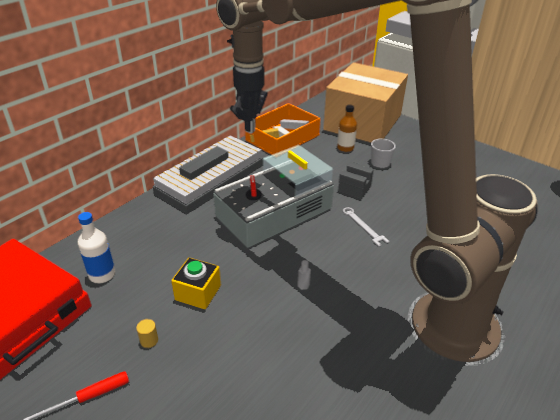

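The side view shows the lever covering tick 5, which is four clicks past tick 1, and the guard still open. The green button is clear at about (195,267), so I'll triangulate it.

Run:
```python
from h import *
from scipy.optimize import least_squares
def green(im,c,w=22):
    x,y=c;s=im[y-w:y+w,x-w:x+w].astype(int);g=(s[...,1]-np.maximum(s[...,0],s[...,2]))>50
    v,u=np.nonzero(g);print(g.sum());return np.array([u.mean()+x-w,v.mean()+y-w])
d=cam('side');e=cam('top','t12.png')
a=green(d['image'],(195,267));b=green(e['image'],(184,189));print(a,b)
r=least_squares(lambda X:np.r_[proj(d,X)[0]-a,proj(e,X)[0]-b],[.53,.31,.085]);print(r.x,r.fun)
go([r.x[0],r.x[1],.21])
```

```text
156
86
[194.19871795 266.80128205] [183.5 188.5]
[0.5280474  0.31188136 0.08795656] [-0.02733506 -0.00633031  0.02446967  0.03142408]
t 19.4 p [ 0.6362 -0.0089  0.2311] yhead -86.12313466292403 F [ 0.3149 -0.0921 -0.0045] gap -7.100438985225305e-05 tilt [ 0.0013  0.     -1.    ]
shift [-0.0862 -0.3273  0.021 ]
box pos [ 0.0373 -0.0209] q [-0.0824  0.3     1.572   0.0001  1.2684  1.4207]
```

Request:
move_arm(
  translation=[
    [-0.006,-0.025,0],
    [-0.016,-0.06,0],
    [-0.025,-0.095,0],
    [-0.034,-0.13,0],
    [-0.043,-0.165,0],
    [-0.053,-0.2,0],
    [-0.062,-0.235,0],
    [-0.068,-0.26,0],
  ],
  turn=[0,0,0,0,0,0,0,0],
  fingers=[0,0,0,0,0,0,0,0],
)

```text
time_s: 20.07
eef_pos: [0.5486, 0.2485, 0.2306]
ee_rot: [[0.998, 0.069, -0.0], [0.069, -0.998, 0.001], [0.0, -0.001, -1.0]]
ft_force: [2.0, -0.6, -0.1]
finger_gap: -0.005
```

Run:
```python
from h import *
go([.528,.3119,.12])
```

```text
t 20.0667 p [0.5486 0.2485 0.2306] yhead -86.06855789103811 F [ 2.0291 -0.6476 -0.0531] gap -0.0004319137802120621 tilt [-0.      0.0013 -1.    ]
shift [-0.0162 -0.0645  0.1107]
box pos [-0.1101  0.2075] q [0.3523 0.2348 1.6552 0.0013 1.2512 1.8541]
```

Request:
move_arm(
  translation=[
    [-0.008,-0.03,0],
    [-0.014,-0.055,0],
    [-0.016,-0.064,0.01],
    [-0.016,-0.064,0.03],
    [-0.016,-0.064,0.055],
    [-0.016,-0.064,0.08],
    [-0.016,-0.064,0.1],
    [-0.016,-0.064,0.11],
  ],
  turn=[0,0,0,0,0,0,0,0],
  fingers=[0,0,0,0,0,0,0,0],
)

```text
time_s: 20.73
eef_pos: [0.5273, 0.3066, 0.1163]
ee_rot: [[0.998, 0.068, -0.005], [0.068, -0.998, -0.003], [-0.005, 0.003, -1.0]]
ft_force: [-0.5, 0.4, 0.2]
finger_gap: 0.001
```

Run:
```python
from h import *
go([.528,.3119,.07])
d=cam('side','s13.png'); im=cv2.imread('pics/s13.png')
cv2.imwrite('pics/s13z.png',cv2.resize(im[220:320,140:260],None,fx=6,fy=6,interpolation=cv2.INTER_CUBIC))
p=env.observe()['eef_pos']
for dz in (0,.02,.03): print((proj(d,p+[0,0,dz])-[140,220])*6)
```

```text
t 20.7333 p [0.5273 0.3066 0.1163] yhead -86.10326689562925 F [-0.4698  0.4149  0.2156] gap 0.0001020106701505519 tilt [-0.0052 -0.0031 -1.    ]
shift [ 0.0013 -0.0054  0.0463]
box pos [-0.1448  0.2587] q [ 0.4555  0.3677  1.7276 -0.0005  1.0524  1.9586]
[[331.4165 223.3044]]
[[326.4621 184.9342]]
[[323.9461 165.429 ]]
```

View pics/s13z.png

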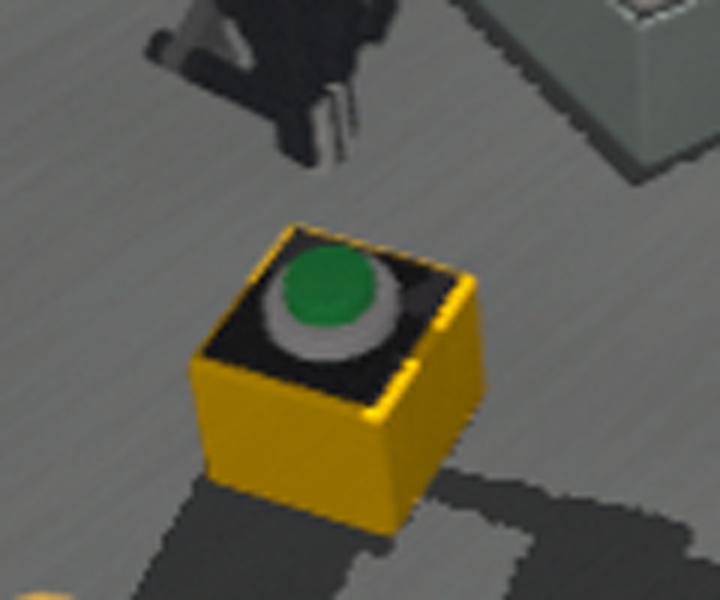

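Request:
move_arm(
  translation=[
    [0.001,-0.005,0.005],
    [0.001,-0.005,0.012],
    [0.001,-0.005,0.02],
    [0.001,-0.005,0.03],
    [0.001,-0.005,0.038],
    [0.001,-0.005,0.043],
    [0.001,-0.005,0.045],
    [0.001,-0.005,0.045],
  ],
  turn=[0,0,0,0,0,0,0,0],
  fingers=[0,0,0,0,0,0,0,0],
)

```text
time_s: 21.45
eef_pos: [0.5296, 0.3131, 0.0742]
ee_rot: [[0.998, 0.07, -0.001], [0.07, -0.998, -0.001], [-0.001, 0.001, -1.0]]
ft_force: [-0.0, -0.9, -0.3]
finger_gap: -0.003
```

Run:
```python
from h import *
go([.528,.3119,.06])
d=cam('side','s14.png'); im=cv2.imread('pics/s14.png')
cv2.imwrite('pics/s14z.png',cv2.resize(im[220:320,140:260],None,fx=6,fy=6,interpolation=cv2.INTER_CUBIC))
```

```text
t 21.45 p [0.5296 0.3131 0.0742] yhead -85.9975606161336 F [-0.0403 -0.8949 -0.312 ] gap -0.0002254284805075999 tilt [-0.0013 -0.0007 -1.    ]
shift [-0.0017  0.0011  0.0142]
box pos [-0.1442  0.2656] q [ 0.4632  0.4269  1.7411 -0.      0.975   1.9641]
```

View pics/s14z.png

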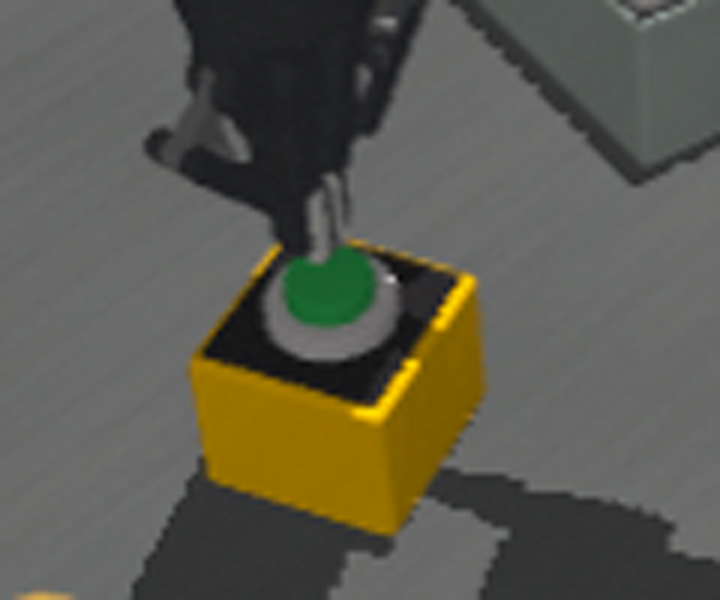

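Request:
move_arm(
  translation=[
    [-0.0015,0.001,0.003],
    [-0.0015,0.001,0.006],
    [-0.0015,0.001,0.009],
    [-0.0015,0.001,0.011],
    [-0.0015,0.001,0.013],
    [-0.0015,0.001,0.015],
    [-0.0015,0.001,0.016],
    [-0.0015,0.001,0.016],
  ],
  turn=[0,0,0,0,0,0,0,0],
  fingers=[0,0,0,0,0,0,0,0],
)

```text
time_s: 22.17
eef_pos: [0.5286, 0.3122, 0.0587]
ee_rot: [[0.998, 0.07, -0.0], [0.07, -0.998, -0.0], [-0.001, 0.0, -1.0]]
ft_force: [-0.1, 0.2, -0.1]
finger_gap: -0.003
```

Request:
move_arm(
  translation=[
    [0,0,0.001],
    [0,0,0.002],
    [0,0,0.003],
    [0,0,0.004],
    [0,0,0.005],
    [0,0,0.005],
    [0,0,0.005],
    [0,0,0.005],
  ],
  turn=[0,0,0,0,0,0,0,0],
  fingers=[0,0,0,0,0,0,0,0],
)

```text
time_s: 22.83
eef_pos: [0.529, 0.3125, 0.0544]
ee_rot: [[0.998, 0.07, 0.0], [0.07, -0.998, 0.0], [0.0, -0.0, -1.0]]
ft_force: [0.3, -0.5, 3.9]
finger_gap: -0.0
```

Contact at 3.9 N. I'll press on in small steps.

Request:
move_arm(
  translation=[
    [0,0,0.001],
    [0,0,0.002],
    [0,0,0.003],
    [0,0,0.004],
    [0,0,0.005],
    [0,0,0.005],
    [0,0,0.005],
    [0,0,0.005],
  ],
  turn=[0,0,0,0,0,0,0,0],
  fingers=[0,0,0,0,0,0,0,0],
)

```text
time_s: 23.5
eef_pos: [0.5291, 0.3125, 0.0508]
ee_rot: [[0.998, 0.07, 0.0], [0.07, -0.998, 0.0], [0.0, -0.0, -1.0]]
ft_force: [-3.8, -1.7, 12.1]
finger_gap: -0.001
```

Request:
move_arm(
  translation=[
    [0,0,0.001],
    [0,0,0.002],
    [0,0,0.002],
    [0,0,0.002],
    [0,0,0.002],
    [0,0,0.002],
    [0,0,0.002],
    [0,0,0.002],
  ],
  turn=[0,0,0,0,0,0,0,0],
  fingers=[0,0,0,0,0,0,0,0],
)

```text
time_s: 24.17
eef_pos: [0.5291, 0.3125, 0.0506]
ee_rot: [[0.998, 0.07, -0.0], [0.07, -0.998, -0.0], [-0.0, 0.0, -1.0]]
ft_force: [-6.2, -3.7, 21.8]
finger_gap: -0.001
```

The button has bottomed out: 21.8 N and z no longer changing. I'll lift clear.

Request:
move_arm(
  translation=[
    [0,0,-0.004],
    [0,0,-0.01],
    [0,0,-0.02],
    [0,0,-0.04],
    [0,0,-0.07],
    [0,0,-0.1],
    [0,0,-0.12],
    [0,0,-0.12],
  ],
  turn=[0,0,0,0,0,0,0,0],
  fingers=[0,0,0,0,0,0,0,0],
)

```text
time_s: 24.83
eef_pos: [0.5323, 0.3141, 0.1726]
ee_rot: [[0.998, 0.07, 0.009], [0.07, -0.998, 0.004], [0.009, -0.004, -1.0]]
ft_force: [1.4, 0.3, 1.1]
finger_gap: -0.003
```

Request:
move_arm(
  translation=[
    [0,0,-0.02],
    [0,-0.02,-0.03],
    [0,-0.04,-0.03],
    [0,-0.06,-0.03],
    [0,-0.08,-0.03],
    [0,-0.1,-0.03],
    [0,-0.1,-0.03],
    [0,-0.1,-0.03],
  ],
  turn=[0,0,0,0,0,0,0,0],
  fingers=[0,0,0,0,0,0,0,0],
)

```text
time_s: 25.5
eef_pos: [0.5207, 0.4122, 0.195]
ee_rot: [[0.997, 0.072, -0.002], [0.072, -0.997, -0.002], [-0.002, 0.002, -1.0]]
ft_force: [0.1, -0.9, 0.1]
finger_gap: -0.005
```

Run:
```python
from h import *
go(None)
d=cam('side','s15.png'); e=cam('top','t15.png')
im=cv2.imread('pics/t15.png')
cv2.imwrite('pics/t15z.png',cv2.resize(im[125:215,235:355],None,fx=6.6,fy=6.6,interpolation=cv2.INTER_CUBIC))
```

```text
t 25.5 p [0.5207 0.4122 0.195 ] yhead -85.89272255831709 F [ 0.1013 -0.8571  0.1404] gap -0.00043714744152998156 tilt [-0.0023 -0.002  -1.    ]
box pos [-0.1769  0.3596] q [ 0.6043  0.3853  1.5324 -0.0003  1.2269  2.1035]
```

View pics/s15.png

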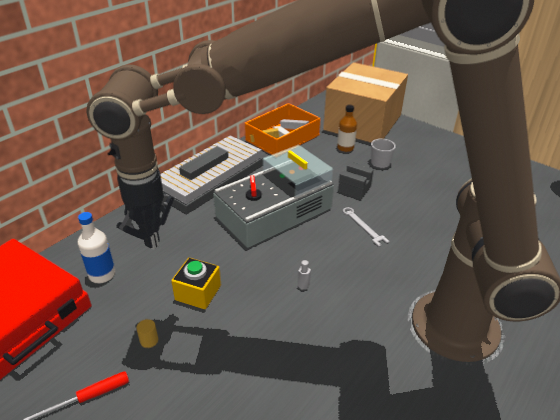

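View pics/t15.png

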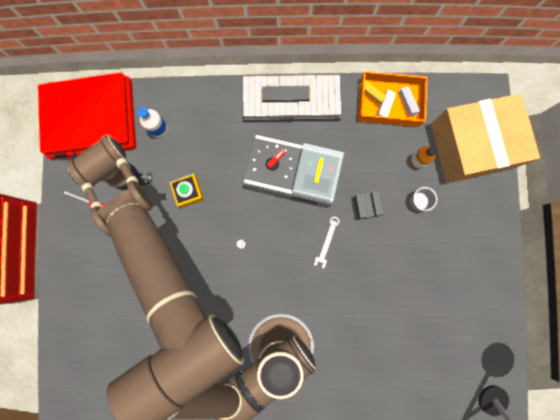

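View pics/t15z.png

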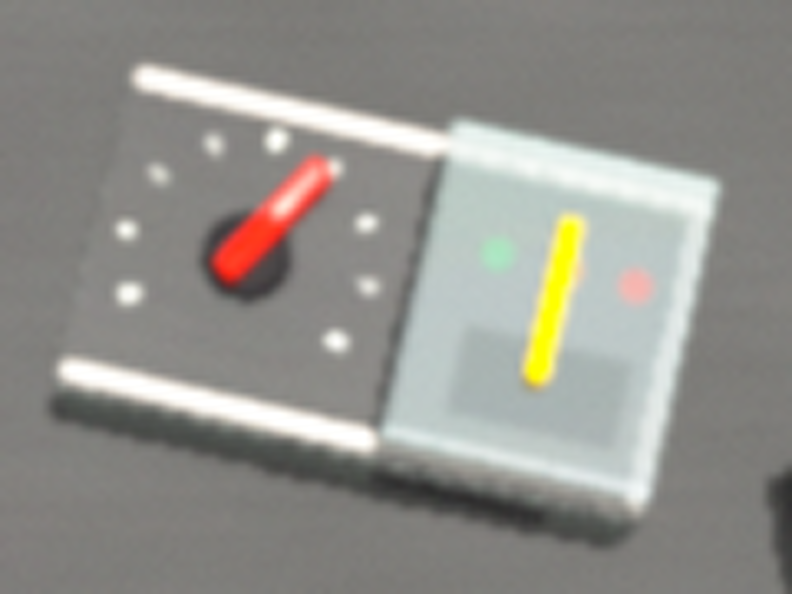

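The last pictures show the lever on tick 5 at (284,150), the guard open with its rib at (319,170), the button up, and the bystanders where they were. I'll run one numeric check, then hand in.

Run:
```python
from h import *
e=cam('top')
rib=back(e,(np.array([(571,222),(538,378)])+.5)/6.6-.5+[235,125],.163)[:,:2].mean(0); print('rib box',RB.T@(rib-DIAL))
lv=back(e,(np.array([(318,165),(230,272)])+.5)/6.6-.5+[235,125],.122);v=lv[0]-lv[1];print('lever deg',np.degrees(np.arctan2(v[1],v[0])-A))
a=cv2.imread('pics/top0.png').astype(int);b=e['image'][:,:,::-1].astype(int)
for n,(x,y,w) in dict(coup=(241,244,8),wrench=(328,242,28),tin=(423,200,16),slug=(138,198,9)).items(): print(n,abs(a-b)[y-w:y+w,x-w:x+w].max(-1).mean(),abs(a-b)[y-w:y+w,x-w:x+w].max())
env.sign_off()
```

```text
rib box [-0.00116945 -0.15063644]
lever deg -25.688378762192695
coup 1.62109375 5
wrench 1.6932397959183674 6
tin 1.611328125 6
slug 67.65123456790124 178
the job is handed in; nothing more can be done
```

The job is done and handed in at about 26 s of the 69 s allowed. The sign-off gives no verdict, so what follows rests on my own checks.

- **Guard:** I gripped the rib and slid the guard to its stop. The force rose to about 15 N with no further travel, and the last picture puts the rib 150.6 mm along, against 150 mm for fully open.
- **Lever:** I gripped it and carried it four 30° clicks clockwise, from tick 1 to tick 5, then released it. Both cameras show it on tick 5. My rough top-view reading was −25.7° against −30°; I put the gap down to hand-picked pixels, since the next tick would be 30° away.
- **Button:** pressed only after that, to about 22 N with no further travel (6 N is fully down), then released. It looks up in the last pictures and the arm is clear of everything.
- **Bystanders:** the coupling, wrench and cup are unchanged in the top view. The slug's top-view comparison failed because the arm was in front of it. By eye it is in the same place in the side views before and after the press, at about (147,333), and I never went near it.
- **Disagreement:** the reported tool height read about 30 mm lower than the fingertips appeared in the pictures. My first grip on the rib closed above it and touched nothing. I then worked from pictures and force.

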